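# Finish a relay change: fit the new relay, scrap the burnt one, return the spares

## Robot

A 7-joint arm with a two-finger parallel gripper is mounted at the origin on the work surface. World frame = base frame: x ahead of the robot, y to its left, z up, the work surface at z = 0. Lengths are in m, angles in rad, forces in N, time in s.
With the tool pointing down it reaches from about 0.425 to 0.875 m from the base axis. Payload 4.7 kg.
Tool frame: the origin (TCP) lies at the very end of the fingers, on their centre line; the grasp point (between the pads) lies 19 mm behind it; z points along the fingers, y is the line along which they close (so a half turn about z gives the same grasp; the last joint's range is limited). The gripper opens to 87 mm and grips with 3 to 60 N. Pads are 19 mm wide; open, the fingers measure 117 mm over their backs; the gripper's body (75 mm by 190 mm) begins 51 mm behind the grasp point.
Start: joints at [1.255, 0.321, -0.07, 1.45, 0.023, 1.371, -0.057], TCP at [0.21, -0.615, 0.183] pointing down, gripper open.
Joint ranges: [-2.86, 2.86], [-0.3, 2.09], [-1.38, 1.24], [0.06, 2.45], [-1.56, 4.7], [0.09, 2.05], [-2.69, 2.69]. Speed limits (rad/s): [2.57, 2.57, 3.14, 3.14, 3.14, 3.14, 3.14].

## Interface

Orientations are given as a unit quaternion [x, y, z, w].
In Python, from rig import get_state, read_camera, job_done, boxes_of, silhouettes gives the robot as it stands.
- The arm moves only by the shell command python3 -m inch 'ROWS' [OPENING]. ROWS is JSON, a list that holds one entry, the list of rows, each a list of 6 numbers: the shift along the tool's x, y, z in m, then the turn, a rotation vector about the tool's x, y, z in degrees. In form: [[[tx, ty, tz, wx, wy, wz], ...]]. A call has 1 to 10 rows; each row shifts and turns the commanded pose from where the row before left it, along the tool's axes as they then stand; what a row does not reach is not made up. A row lasts 1/12 s, in which the tool goes at most 41.7 mm and 7.16 degrees, less where a joint would pass 70% of its speed; a pose out of reach is approached as far as the arm can. A call with a gripper value outside its range is refused whole. OPENING is the opening, from 0 (shut) to 1 (fully open), set as the call begins (- or left out, the last holds). The fingers move at their own pace and stop on an object; the grip force is fixed at half the most. Time passes only in rows, so rows that do not move let the fingers close. It gives the time, the measured TCP pose, the force, the opening and the grip force at its end, in the units of the state.
- get_state(): the state, without advancing time (a new reading comes with each control period).
- read_camera(name): name is "scene" or "top" or "wrist"; returns a dict with "image" (480x640x3 uint8, red, green, blue), "depth" (480x640 float32, m along the optical axis (not along the pixel's ray), 0 where there is no reading), "K" (3x3 intrinsics, pixels), "R" (3x3) and "t" (3): a world point X has camera coordinates R X + t. Camera axes: x right, y down, z forward; pixel columns grow to the right and rows downward; lengths in m; the calibration is good to about 2 mm. A picture is of the moment at which its call begins.
- job_done(): hands the job in; it is judged then, once.
Trained networks look in the newest picture that a camera, given by its name, has taken for a name from the list of things; names that differ only in an ending like _2 or _b are one class to them, and where a whole thing is asked for, a point or a joint stands for the part that bears it (a point fixed in the world has none). Each returns a list of dicts, best first, with "conf" (0 to 1); they miss things now and then, are a little off and sometimes report something else, mostly with a low value. They report only what shows in the picture. A call takes as long as a camera call.
- boxes_of(query, camera): "point" ([column, row] in pixels, amid what is visible of it).
- silhouettes(query, camera): "region" (480x640 bool, what is visible of it) and "point" ([column, row] in pixels, amid what is visible of it).
The state is a dict: "clock": time; "joint_positions": joint angles; "qd": joint speeds; "joint_torque": joint torques, N m; "eef_pos": TCP position; "eef_rot": TCP orientation; "contact_force": force on the tool from outside, world axes, zero at the start; "moment": the same for the moment, N m; "grip_width": finger opening in m; "grasp_force": force on a finger pad.
Only numpy, scipy, OpenCV 4.12 (cv2) and the standard library are available. Lean on these libraries where they do the work, as an engineer would, in place of code of your own. Each camera call takes 0.05 s, during which the arm holds its last target. There are 200 camera calls.

## Task

Finish this relay change: plug the new, clear relay into the empty socket on the mounting plate and press it fully home until both retaining clips snap over its top. Put the burnt, sooty relay in the red scrap bin, both circuit breakers in the blue bin and the contactor in the yellow bin, each standing upright on the bin's floor. Leave the multimeter where it lies.

Things in the scene. Friction and masses are not known exactly. Their poses are not given: they have to be found in the camera images.
- new_relay: The new plug-in relay: clear pale-blue case with a copper coil inside, white top with a small blue flag, black base. Case 36 mm long (x), 28 wide (y), 50 tall overall; the lowest 8 mm is a black blade block, 30x22 mm. Grip by the long sides. Origin: centre of the underside; z up. Stands upright. About 85 g.
- burnt_relay: The burnt plug-in relay: same shape, with a sooty dark brown and black case and top. Case 36 mm long (x), 28 wide (y), 50 tall overall; the lowest 8 mm is a black blade block, 30x22 mm. Grip by the long sides. Origin: centre of the underside; z up. Stands upright. About 85 g.
- breaker_a: A two-pole circuit breaker on its back: pale grey, 85 mm long (x), 36 wide (y), 46 high at the ends; the middle 45 mm rises to a nose 66 high with a black toggle bar (to 73). Grip across the 36 mm, on the nose. Origin: centre of the underside; z up. About 220 g. The two breakers are alike.
- breaker_b: A two-pole circuit breaker on its back: pale grey, 85 mm long (x), 36 wide (y), 46 high at the ends; the middle 45 mm rises to a nose 66 high with a black toggle bar (to 73). Grip across the 36 mm, on the nose. Origin: centre of the underside; z up. About 220 g. The two breakers are alike.
- contactor: The loose contactor: dark grey body 74 mm long (x), 45 wide (y), 44 high, with a lighter grey middle block 50 mm long, 45 wide rising to 72; brass screws at the ends, black and white plunger on top. Stands on its back; grip across the 45 mm, on the middle block. Origin: centre of the underside; z up. About 320 g.
- mounting_plate: Steel plate 150x170 mm (x, y), fixed. Origin: plate underside, below the empty socket's centre. Recess 33x25 mm (x, y), floor at z 28, rim 34. Relay long side along x. Sprung clips at both x ends, 14 mm wide; hooks (z 79-91, 15 mm from centre) snap over its top at z 78: press straight down, about 10 N. Fitted relay of the same height at y 48-76 mm, terminal blocks (37 high) at y -48 to -82.
- blue_bin: Blue shallow open bin, fixed: 120x158 mm (x, y) outside, walls 4 thick and 40 high, floor 4 above the bench. Origin: centre of the underside. Empty; there is room for both circuit breakers side by side, one in each y half, long side along the bin's x.
- yellow_bin: Yellow shallow open bin, fixed: 120x158 mm (x, y) outside, walls 4 thick and 40 high, floor 4 above the bench. Origin: centre of the underside. A stock contactor, 45 mm wide and fixed, stands in its +y part (from y = 23 to 69 mm, 79 mm high above the bench); the -y part is free.
- red_bin: Red shallow open bin, fixed: 120x158 mm (x, y) outside, walls 4 thick and 40 high, floor 4 above the bench. Origin: centre of the underside. An old burnt relay lies fixed in its +y part (y above 14 mm, up to 33 mm high); the -y part is free.
- multimeter: Orange and black multimeter, 150 by 76 mm, 40 mm high, lying beyond the bins; it is to be left alone. Origin: centre of the underside.

How it is judged:
At the end, for the whole second after the job is handed in: New relay seated in the socket: within 1.8 mm of full depth, 5 mm of centre, upright. Burnt relay in the red bin, both breakers in the blue, contactor in the yellow: each upright (0.15 rad) on the floor (5 mm), its centre within 45 mm (x), 65 mm (y) of the bin's. All released and at rest (horizontal distance between new_relay and mounting_plate below 0.005 m and z of new_relay in the frame of mounting_plate below 0.0298 m and angle between new_relay's own z axis and vertical below 0.08 rad and angle between the x axis of new_relay and the x axis of mounting_plate, either way round below 0.2 rad and x of burnt_relay in the frame of red_bin between -0.045 and 0.045 m and y of burnt_relay in the frame of red_bin between -0.065 and 0.065 m and z of burnt_relay in the frame of red_bin below 0.009 m and angle between each of burnt_relay, breaker_a, breaker_b, contactor's own z axis and vertical below 0.15 rad and x of breaker_a in the frame of blue_bin between -0.045 and 0.045 m and y of breaker_a in the frame of blue_bin between -0.065 and 0.065 m and z of each of breaker_a, breaker_b in the frame of blue_bin below 0.009 m and x of breaker_b in the frame of blue_bin between -0.045 and 0.045 m and y of breaker_b in the frame of blue_bin between -0.065 and 0.065 m and x of contactor in the frame of yellow_bin between -0.045 and 0.045 m and y of contactor in the frame of yellow_bin between -0.065 and 0.065 m and z of contactor in the frame of yellow_bin below 0.009 m and linear speed of each of new_relay, burnt_relay, breaker_a, breaker_b, contactor below 0.02 m/s and angular speed of each of new_relay, burnt_relay, breaker_a, breaker_b, contactor below 0.2 rad/s); the robot touches nothing.
It fails at once if the multimeter is shifted by more than 20 mm (distance of multimeter from where it was at the start of the episode above 0.02 m).
It also fails if it takes over 115 s, if anything falls off the work surface, if the arm or the gripper's body presses on something with over 40 N, if the wrist force passes 120 N, or if a joint passes its speed limit or range.

## Working session

There is one attempt and no reset: what is moved stays moved. The work goes in short steps, Python scripts to look and compute and a shell command to move; the robot and the scene stay as the last step left them, time stands still between calls to the robot, and variables do not carry over. Pictures are saved under pics/ and viewed, at most 14 in all, crops included, and the job is handed in when it is done.

```bash
ls; mkdir -p pics
python3 - <<'E'
from rig import *
import cv2,numpy as np
s=get_state();print({k:np.round(v,3).tolist() for k,v in s.items()})
for n in ["scene","top"]:
    c=read_camera(n);cv2.imwrite(f"pics/{n}0.png",c["image"][:,:,::-1]);print(n,c["K"].tolist(),c["R"].round(4).tolist(),c["t"].round(4).tolist())
E
```

```text
pics
{'clock': 0.0, 'joint_positions': [1.255, 0.322, -0.07, 1.452, 0.023, 1.371, -0.057], 'qd': [-0.0, 0.001, 0.001, 0.0, 0.001, -0.001, 0.001], 'joint_torque': [-0.0, -49.129, -0.404, -31.253, -0.064, 0.044, 0.0], 'eef_pos': [0.21, -0.614, 0.182], 'eef_rot': [0.986, 0.164, -0.0, -0.001], 'contact_force': [-1.074, -0.303, 0.735], 'moment': [0.005, -0.058, -0.014], 'grasp_force': 0.0, 'grip_width': 0.087}
scene [[488.6224246900312, 0.0, 322.96958856725695], [0.0, 488.6224246900312, 238.77261454039356], [0.0, 0.0, 1.0]] [[0.8611, 0.5084, -0.0038], [0.3758, -0.6415, -0.6688], [-0.3424, 0.5744, -0.7435]] [-0.5049, -0.1896, 1.074]
top [[590.7864756003412, 0.0, 318.4185120666163], [0.0, 590.7864756003412, 247.93632812937048], [0.0, 0.0, 1.0]] [[-0.008, -0.9998, -0.016], [-0.9806, 0.011, -0.1957], [0.1958, 0.0141, -0.9805]] [0.016, 0.582, 1.2411]
```

View pics/top0.png

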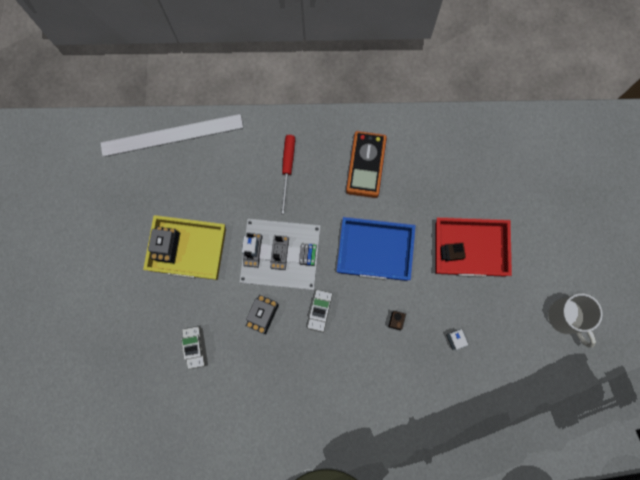

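View pics/scene0.png

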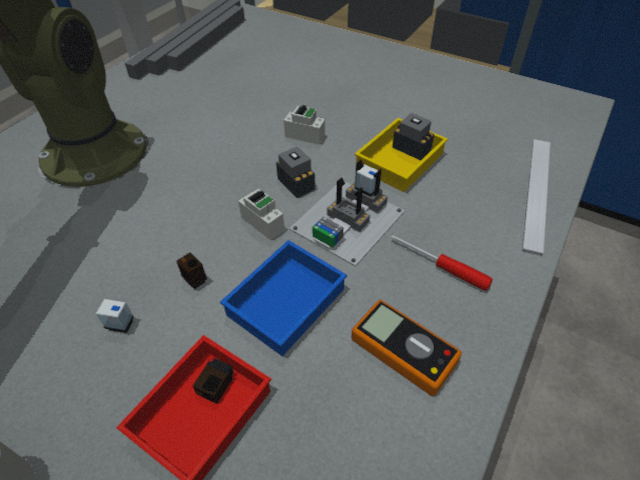

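The top view shows the bins in a row: yellow (185,247), plate (280,253), blue (375,248) and red (473,247). Breakers are at (320,310) and (192,347), contactor (262,313), burnt relay (397,320), new relay (458,339), and the multimeter is at (367,163). The scene view agrees.

```bash
cat > h.py <<'E'
from rig import *
import cv2,numpy as np
def cloud(c):
    v,u=np.mgrid[:480,:640];d=c["depth"];K=c["K"]
    P=np.stack([(u-K[0,2])/K[0,0]*d,(v-K[1,2])/K[1,1]*d,d],-1)
    return (P-c["t"])@c["R"], d>0
def rect(p):
    (cx,cy),(w,h),a=cv2.minAreaRect((p[:,:2]*1000).astype(np.float32))
    if w<h: w,h,a=h,w,a+90
    a=(a+90)%180-90
    return [round(x,1) for x in (cx,cy,w,h,a)]  # mm, long-side angle deg
E
python3 - <<'E'
from h import *
for cam in ["top","scene"]:
    c=read_camera(cam);W,ok=cloud(c)
    print(cam)
    for q in ["new_relay","burnt_relay","breaker_a","contactor","mounting_plate","blue_bin","yellow_bin","red_bin","multimeter"]:
        for r in silhouettes(q,cam)[:4]:
            if r["conf"]<.3: continue
            m=cv2.erode(r["region"].astype(np.uint8),np.ones((2,2)))>0
            p=W[m&ok]
            if len(p)<15: continue
            zt=np.percentile(p[:,2],95); b=p[p[:,2]>.012]; t=p[p[:,2]>zt-.008]
            print(q,round(r["conf"],2),np.round(r["point"]),"n",len(p),"ztop",round(zt*1000,1),"all",rect(b) if len(b)>4 else rect(p),"top",rect(t),len(t))
E
```

```text
top
new_relay 0.66 [454. 340.] n 272 ztop 54.0 all [382.2, -287.8, 34.6, 29.0, 21.8] top [382.4, -288.1, 34.5, 28.4, 19.7] 204
burnt_relay 0.84 [398. 318.] n 214 ztop 53.4 all [424.4, -158.9, 33.9, 28.2, -16.3] top [424.4, -158.7, 33.6, 27.5, -15.0] 191
breaker_a 0.85 [318. 310.] n 612 ztop 71.4 all [446.8, 8.9, 83.7, 35.0, -13.3] top [447.2, 7.7, 45.2, 33.0, -10.7] 263
breaker_a 0.56 [194. 348.] n 856 ztop 70.0 all [369.5, 283.0, 82.9, 37.8, 9.8] top [370.7, 282.6, 44.6, 35.2, 10.5] 329
contactor 0.89 [260. 313.] n 729 ztop 75.1 all [441.0, 135.9, 72.4, 45.1, -23.4] top [440.5, 134.9, 49.7, 42.8, -24.0] 436
mounting_plate 0.6 [185. 245.] n 4132 ztop 75.8 all [593.1, 311.1, 164.4, 128.2, 82.4] top [600.1, 357.4, 51.6, 46.6, -10.6] 476
mounting_plate 0.59 [281. 251.] n 4588 ztop 77.2 all [595.3, 101.2, 168.0, 107.3, -83.0] top [585.6, 132.7, 80.8, 47.8, 84.1] 315
blue_bin 0.96 [377. 248.] n 4042 ztop 40.6 all [583.7, -118.5, 161.5, 127.0, 82.6] top [583.7, -118.8, 161.4, 126.9, 82.9] 679
yellow_bin 0.6 [185. 246.] n 4105 ztop 75.8 all [592.6, 311.2, 164.4, 126.8, 82.4] top [600.1, 357
[... 1207 characters left out ...]
.2, 97.3, 162.3, 77.3, 83.6] top [584.7, 131.8, 81.3, 48.5, 82.9] 403
mounting_plate 0.54 [307. 129.] n 1145 ztop 67.8 all [370.7, 284.0, 83.8, 40.8, 9.3] top [369.2, 282.5, 45.2, 38.1, 10.7] 223
blue_bin 0.57 [192. 268.] n 669 ztop 51.7 all [424.7, -159.6, 37.4, 29.2, -12.6] top [424.2, -158.9, 35.7, 27.6, -14.8] 316
yellow_bin 0.85 [405. 152.] n 3860 ztop 75.9 all [592.9, 310.0, 164.2, 124.9, 82.1] top [599.1, 355.9, 50.1, 46.4, -7.3] 357
red_bin 0.84 [197. 407.] n 11919 ztop 40.7 all [586.3, -333.5, 163.6, 125.8, 87.4] top [586.3, -333.5, 163.6, 125.8, 87.4] 2619
multimeter 0.69 [407. 346.] n 5124 ztop 41.8 all [788.5, -103.1, 147.0, 74.9, -8.7] top [787.9, -103.5, 144.7, 72.0, -9.1] 3773
```

```bash
cat >> h.py <<'E'
from scipy.spatial.transform import Rotation as Ro
def go(x,y,z,yaw):
    """mm, deg. yaw = world angle of tool x. Prints turn first, then shift in turned axes (mm)."""
    s=get_state();R0=Ro.from_quat(s["eef_rot"]);p=np.array(s["eef_pos"])*1000
    best=None
    for k in (0,180,-180):
        a=np.radians(yaw+k);R1=Ro.from_matrix(np.array([[np.cos(a),np.sin(a),0],[np.sin(a),-np.cos(a),0],[0,0,-1]]))
        rv=(R0.inv()*R1).as_rotvec(degrees=True)
        if best is None or np.linalg.norm(rv)<np.linalg.norm(best[0]): best=(rv,R1)
    d=R1=best[1].inv().apply(np.array([x,y,z])-p)
    print("at",p.round(1),"turn",best[0].round(2),"|",best[0].__abs__().max()/7.16,"rows; shift mm",d.round(1),"rows",np.linalg.norm(d)/41.7,"F",np.round(s["contact_force"],1),"grip",round(s["grip_width"]*1000,1))
E
python3 - <<'E'
from h import *
for cam in ["top","scene"]:
    c=read_camera(cam);W,ok=cloud(c)
    Q=W.reshape(-1,3);Q=Q[ok.ravel()]
    # near plate
    p=Q[(abs(Q[:,0]-.587)<.09)&(abs(Q[:,1]-.1)<.105)]
    for lo,hi in [(.002,.010),(.030,.040),(.024,.04),(.073,.084),(.084,.1)]:
        b=p[(p[:,2]>lo)&(p[:,2]<hi)];print(cam,lo,hi,len(b),rect(b) if len(b)>5 else "")
    I=c["image"].copy()
    u0,v0=(210,200) if cam=="top" else (270,140)
    cv2.imwrite(f"pics/{cam}1.png",cv2.resize(I[v0:v0+110,u0:u0+145,::-1],None,fx=5,fy=5,interpolation=2))
go(382.5,-287.5,110,19.5)
E
```

```text
top 0.002 0.01 2293 [586.9, 100.3, 209.1, 179.9, 89.7]
top 0.03 0.04 504 [580.1, 99.2, 162.2, 64.9, -89.1]
top 0.024 0.04 771 [581.8, 98.8, 161.0, 76.5, 84.6]
top 0.073 0.084 231 [584.9, 134.1, 83.4, 46.4, 84.0]
top 0.084 0.1 93 [584.9, 130.2, 76.3, 48.6, 84.5]
scene 0.002 0.01 2745 [587.1, 99.8, 209.5, 179.6, -90.0]
scene 0.03 0.04 806 [580.1, 98.4, 161.0, 51.6, 83.6]
scene 0.024 0.04 1269 [581.0, 98.1, 161.2, 76.7, 84.1]
scene 0.073 0.084 312 [584.1, 134.4, 83.1, 48.1, 83.4]
scene 0.084 0.1 134 [583.8, 130.7, 78.9, 48.7, 83.8]
at [ 210.5 -615.   183. ] turn [ 0.   0.  -0.6] | 0.08426066443320465 rows; shift mm [ 271.5 -251.3   73. ] rows 9.041833050593278 F [ 0.3 -0.1 -0.4] grip 87.1
```

View pics/top1.png

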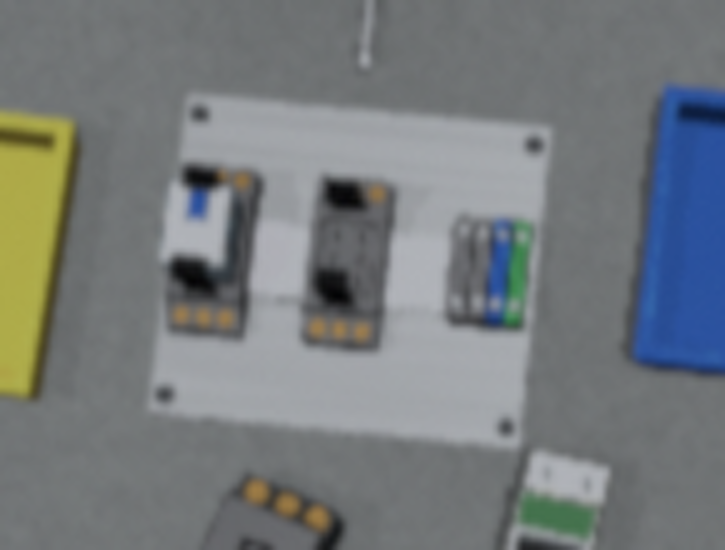

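The crop shows the empty socket with black clips at (345,190) and (333,287), the fitted relay to its left and the terminal blocks to its right. I'll go above the new relay.

```bash
python3 -m inch '[[[0.0272,-0.0251,0.0073,0,0,0],[0.0272,-0.0251,0.0073,0,0,0],[0.0272,-0.0251,0.0073,0,0,0],[0.0272,-0.0251,0.0073,0,0,0],[0.0272,-0.0251,0.0073,0,0,0],[0.0272,-0.0251,0.0073,0,0,0],[0.0272,-0.0251,0.0073,0,0,0],[0.0272,-0.0251,0.0073,0,0,0],[0.0272,-0.0251,0.0073,0,0,0],[0.0272,-0.0251,0.0073,0,0,-0.6]]]' 0.8
python3 - <<'E'
from h import *
c=read_camera("wrist");W,ok=cloud(c);cv2.imwrite("pics/w1.png",c["image"][:,:,::-1])
Q=W[ok];
p=Q[(abs(Q[:,0]-.3825)<.03)&(abs(Q[:,1]+.2875)<.03)&(Q[:,2]>.04)&(Q[:,2]<.06)];print(len(p),rect(p) if len(p)>5 else "", c["t"],c["R"])
go(382.5,-287.5,16,19.5)
E
```

```text
clock: 2.03
eef_pos: [0.3872, -0.2879, 0.11]
eef_rot: [0.986, 0.169, 0.0, 0.001]
contact_force: [1.3, -0.2, 0.2]
grip_width: 0.0698
grasp_force: 0.0
1450 [380.8, -288.9, 36.3, 28.1, 19.5] [-0.40198897  0.24204449  0.40238233] [[ 3.33670964e-01 -9.42689518e-01  4.00503972e-04]
 [-8.99001228e-01 -3.18079319e-01  3.01035443e-01]
 [-2.83655565e-01 -1.00806840e-01 -9.53612868e-01]]
at [ 391.  -279.1  108.7] turn [-0.25 -0.14  0.6 ] | 0.08318668684847452 rows; shift mm [-10.8   5.1  92.7] rows 2.2402623391579946 F [ 2.8  5.5 -1.6] grip 69.5
```

View pics/w1.png

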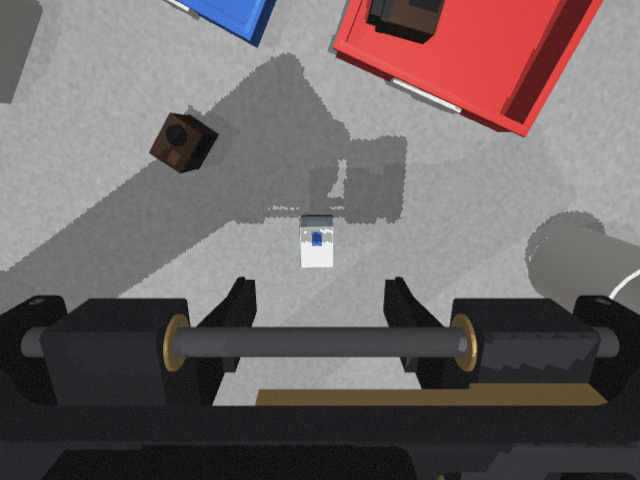

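The wrist view shows the relay centred between the fingers at (317,240), with its yaw aligned. I'll settle and remeasure.

```bash
python3 -m inch '[[[0,0,0,0,0,0],[0,0,0,0,0,0],[0,0,0,0,0,0]]]'
python3 - <<'E'
from h import *
c=read_camera("wrist");W,ok=cloud(c)
Q=W[ok];
p=Q[(abs(Q[:,0]-.3825)<.03)&(abs(Q[:,1]+.2875)<.03)&(Q[:,2]>.04)&(Q[:,2]<.06)];print(len(p),rect(p) if len(p)>5 else "")
go(382,-287.8,16,19.5)
E
```

```text
clock: 2.33
eef_pos: [0.3861, -0.2907, 0.1103]
eef_rot: [0.986, 0.169, -0.0, 0.0]
contact_force: [-0.2, 0.3, -0.2]
grip_width: 0.0697
grasp_force: 0.0
1449 [380.8, -288.6, 36.5, 27.7, 19.6]
at [ 386.  -290.9  110.2] turn [ 0.04  0.   -0.14] | 0.019472547647913306 rows; shift mm [-2.7 -4.3 94.2] rows 2.2633539483553453 F [ 0.  -0.4 -0. ] grip 69.6
```

```bash
python3 -m inch '[[[-0.0035,-0.004,0.01,0,0,0],[0,0,0.025,0,0,0],[0,0,0.025,0,0,0],[0,0,0.020,0,0,0],[0,0,0.014,0,0,0],[0,0,0,0,0,0],[0,0,0,0,0,0]]]' && python3 -m inch '[[[0,0,0,0,0,0],[0,0,0,0,0,0],[0,0,0,0,0,0],[0,0,0,0,0,0],[0,0,0,0,0,0],[0,0,0,0,0,0],[0,0,0,0,0,0],[0,0,0,0,0,0]]]' 0.2
python3 - <<'E'
from h import *
go(581,100,170,-5.8)
E
```

```text
clock: 2.97
eef_pos: [0.3806, -0.2868, 0.0151]
eef_rot: [0.986, 0.169, -0.001, -0.001]
contact_force: [-0.4, -0.6, -0.2]
grip_width: 0.0696
grasp_force: 0.0
clock: 3.63
eef_pos: [0.3819, -0.2869, 0.016]
eef_rot: [0.986, 0.169, 0.0, 0.0]
contact_force: [-0.4, -0.2, -0.4]
grip_width: 0.0243
grasp_force: 0.0
at [ 381.9 -286.9   16. ] turn [ 1.00e-02 -0.00e+00  2.53e+01] | 3.5337813919624317 rows; shift mm [ 159. -405. -154.] rows 11.067433813565776 F [-0.4 -0.2 -0.4] grip 24.3
```

The grip shows no force at 24 mm, so something is off. I'll look.

Run:
```python
from h import *
c=read_camera("wrist");cv2.imwrite("pics/w2.png",c["image"][:,:,::-1]);W,ok=cloud(c);Q=W[ok]
p=Q[(abs(Q[:,0]-.3825)<.04)&(abs(Q[:,1]+.2875)<.04)&(Q[:,2]>.03)&(Q[:,2]<.06)];print(len(p),rect(p))
print(get_state()["grip_width"],get_state()["grasp_force"])
```

```text
3433 [380.6, -288.8, 41.9, 36.6, -70.2]
0.021769399484819697 0.0
```

View pics/w2.png

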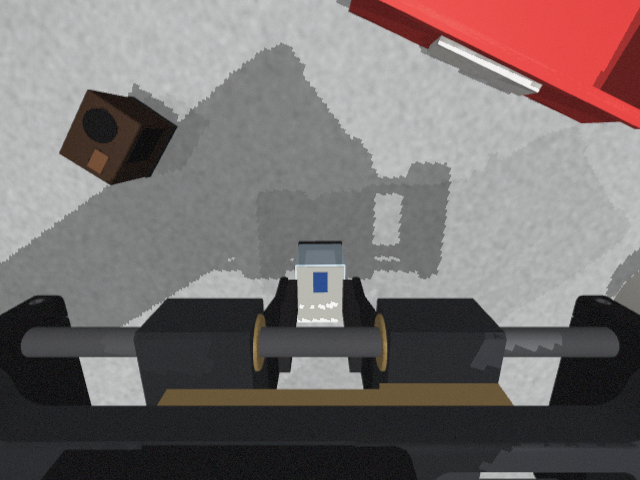

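```bash
python3 -m inch '[[[0,0,0,0,0,0],[0,0,0,0,0,0],[0,0,0,0,0,0],[0,0,0,0,0,0]]]'
python3 - <<'E'
from h import *
c=read_camera("wrist");cv2.imwrite("pics/w3.png",c["image"][240:440,200:440,::-1])
E
```

```text
clock: 4.02
eef_pos: [0.3819, -0.2869, 0.0159]
eef_rot: [0.986, 0.169, -0.0, 0.0]
contact_force: [0.3, -0.4, 0.5]
grip_width: 0.0177
grasp_force: 0.0
```

View pics/w3.png

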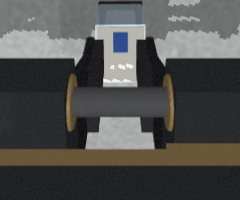

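Run:
```python
from h import *
c=read_camera("wrist");s=get_state()
R=Ro.from_quat(s["eef_rot"]).as_matrix();p=np.array(s["eef_pos"])
for o in [(0,0,0),(0,0,-.019),(0,0,-.034),(0,.009,0),(0,-.009,0),(0,.014,-.034),(.018,0,-.034),(-.018,0,-.034)]:
    X=c["K"]@(c["R"]@(p+R@np.array(o))+c["t"]);print(o,(X[:2]/X[2]).round(),X[2].round(3))
d=c["depth"]
for v in range(240,400,10): print(v,(d[v,270:370:8]*1000).astype(int))
```

```text
(0, 0, 0) [318. 267.] 0.217
(0, 0, -0.019) [317. 280.] 0.199
(0, 0, -0.034) [317. 291.] 0.184
(0, 0.009, 0) [331. 267.] 0.217
(0, -0.009, 0) [304. 267.] 0.217
(0, 0.014, -0.034) [342. 291.] 0.184
(0.018, 0, -0.034) [317. 261.] 0.179
(-0.018, 0, -0.034) [317. 319.] 0.19
240 [227 229 228 228 228 228 229 226 219 228 229 229 228]
250 [230 232 231 231 202 201 202 202 201 202 229 229 230]
260 [232 232 232 233 186 185 184 186 185 186 233 232 234]
270 [234 235 234 236 180 180 180 181 180 181 234 235 236]
280 [237 236 171 174 174 182 181 181 182 175 172 238 237]
290 [239 241 160 163 165 184 183 182 184 163 160 240 240]
300 [ 96 242 150 153 165 187 184 185 186 154 152 151  95]
310 [ 90 142 142 145 165 187 188 188 188 145 145 142  96]
320 [ 88 134 133 138 165 190 191 189 189 137 137 133  90]
330 [85 89 90 89 89 90 90 89 89 89 88 89 89]
340 [84 88 87 87 87 87 87 88 87 86 87 87 87]
350 [84 87 89 87 87 87 86 86 87 87 87 88 87]
360 [ 84 108 133 133 259 258 259 258 257 134 133 116  91]
370 [ 87 107 133 135 261 259 260 261 261 135 135 115  95]
380 [ 90 109 263 263 263 264 264 263 264 264 263 116  95]
390 [79 79 81 81 80 80 80 82 81 80 80 81 80]
```

Run:
```python
from h import *
c=read_camera("wrist");s=get_state();W,ok=cloud(c)
R=Ro.from_quat(s["eef_rot"]).as_matrix();p=np.array(s["eef_pos"])
T=(W-p)@R*1000
for v in range(270,325,8):
    print(v,[tuple(T[v,u].astype(int)) for u in (286,290,294,298,302,306,310,332,338,342,346,350,354)])
print(s["grip_width"])
```

```text
270 [(np.int64(-8), np.int64(-22), np.int64(16)), (np.int64(-8), np.int64(-19), np.int64(16)), (np.int64(-8), np.int64(-16), np.int64(15)), (np.int64(12), np.int64(-10), np.int64(-33)), (np.int64(12), np.int64(-8), np.int64(-34)), (np.int64(83), np.int64(1), np.int64(-201)), (np.int64(12), np.int64(-3), np.int64(-34)), (np.int64(12), np.int64(8), np.int64(-33)), (np.int64(12), np.int64(11), np.int64(-33)), (np.int64(12), np.int64(13), np.int64(-34)), (np.int64(-9), np.int64(20), np.int64(17)), (np.int64(-9), np.int64(23), np.int64(18)), (np.int64(-9), np.int64(25), np.int64(17))]
278 [(np.int64(10), np.int64(-16), np.int64(-40)), (np.int64(11), np.int64(-14), np.int64(-41)), (np.int64(-14), np.int64(-16), np.int64(16)), (np.int64(7), np.int64(-10), np.int64(-34)), (np.int64(7), np.int64(-8), np.int64(-33)), (np.int64(7), np.int64(-6), np.int64(-33)), (np.int64(7), np.int64(-3), np.int64(-34)), (np.int64(7), np.int64(8), np.int64(-33)), (np.int64(7), np.int64(11), np.int64(-33)), (np.int64(7), np.int64(13), np.int64(-34)), (np.int64(11), np.int64(15), np.int64(-41)), (np.int64(10), np
[... 2319 characters left out ...]
)), (np.int64(8), np.int64(14), np.int64(-70)), (np.int64(10), np.int64(16), np.int64(-73))]
318 [(np.int64(10), np.int64(-12), np.int64(-80)), (np.int64(9), np.int64(-11), np.int64(-78)), (np.int64(9), np.int64(-9), np.int64(-78)), (np.int64(9), np.int64(-7), np.int64(-77)), (np.int64(-3), np.int64(-7), np.int64(-56)), (np.int64(-17), np.int64(-6), np.int64(-34)), (np.int64(-17), np.int64(-4), np.int64(-33)), (np.int64(-17), np.int64(8), np.int64(-33)), (np.int64(0), np.int64(10), np.int64(-62)), (np.int64(9), np.int64(10), np.int64(-77)), (np.int64(9), np.int64(12), np.int64(-77)), (np.int64(9), np.int64(14), np.int64(-78)), (np.int64(11), np.int64(15), np.int64(-80))]
0.017767359045446116
```

The wrist depth shows the fingers end about 39 mm above the reported TCP. They closed above the relay, which hasn't moved. I'll measure that offset with the fingers open.

```bash
python3 -m inch '[[[0,0,0,0,0,0],[0,0,0,0,0,0],[0,0,0,0,0,0],[0,0,0,0,0,0],[0,0,0,0,0,0],[0,0,0,0,0,0],[0,0,0,0,0,0]]]' 0.6
python3 - <<'E'
from h import *
c=read_camera("wrist");s=get_state();W,ok=cloud(c)
R=Ro.from_quat(s["eef_rot"]).as_matrix();p=np.array(s["eef_pos"])
T=((W-p)@R*1000)[ok]
f=T[(abs(T[:,0])<14)&(abs(T[:,1])<45)&(abs(T[:,1])>20)&(T[:,2]<5)&(T[:,2]>-80)]
print("lowest finger z",np.sort(f[:,2])[-12:].round(1),np.histogram(f[:,2],range(-80,6,5))[0])
g=f[f[:,2]>-60]
print([np.round([np.min(k[:,1]),np.max(k[:,1]),k[:,0].max()],1) for k in (g[g[:,1]<0],g[g[:,1]>0])],s["grip_width"])
c=read_camera("scene");W,ok=cloud(c);T=((W-p)@R*1000)[ok]
f=T[(abs(T[:,0])<14)&(abs(T[:,1])<50)&(abs(T[:,1])>20)&(T[:,2]<10)&(T[:,2]>-90)];print("scene",np.histogram(f[:,2],range(-90,11,5))[0])
E
```

```text
clock: 4.75
eef_pos: [0.3819, -0.2868, 0.0159]
eef_rot: [0.986, 0.169, -0.0, 0.0]
contact_force: [0.4, 0.3, 0.3]
grip_width: 0.05
grasp_force: 0.0
lowest finger z [-38.7 -38.5 -38.4 -38.3 -38.3 -38.2 -38.1 -38.  -37.9 -37.8 -37.8 -37.5] [413 320 348 381 303 277 275 241  57   0   0   0   0   0   0   0   0]
[array([-32.9, -23.6,  11.7]), array([26.2, 35.5, 11.7])] 0.05116635051950109
scene [43 25 27 43 54 56 65 66 62 59  8  0  0  0  0  0  0  0  0  0]
```

The true fingertips lie 38 mm behind the reported TCP, confirmed by the scene camera, so I'll correct all heights: reported z = tip z − 38.

```bash
python3 -m inch '[[[0,0,0.01,0,0,0],[0,0,0.014,0,0,0],[0,0,0.014,0,0,0],[0,0,0,0,0,0],[0,0,0,0,0,0]]]' && python3 -m inch '[[[0,0,0,0,0,0],[0,0,0,0,0,0],[0,0,0,0,0,0],[0,0,0,0,0,0],[0,0,0,0,0,0],[0,0,0,0,0,0],[0,0,0,0,0,0]]]' 0.1
```

```text
clock: 5.27
eef_pos: [0.3811, -0.2861, -0.0231]
eef_rot: [0.986, 0.169, -0.001, -0.001]
contact_force: [0.6, 0.6, 1.0]
grip_width: 0.0521
grasp_force: 0.0
clock: 5.85
eef_pos: [0.3822, -0.2872, -0.0216]
eef_rot: [0.986, 0.169, 0.0, 0.0]
contact_force: [-0.3, 0.1, 3.1]
grip_width: 0.0275
grasp_force: 30.0
```

```bash
python3 -m inch '[[[0,0,-0.02,0,0,0],[0,0,-0.033,0,0,6.3],[0,0,-0.033,0,0,6.3],[0,0,-0.033,0,0,6.3],[0,0,-0.013,0,0,6.4],[0.007,-0.018,0,0,0,0],[0.0135,-0.034,0,0,0,0],[0.0135,-0.034,0,0,0,0],[0.0135,-0.034,0,0,0,0],[0.0135,-0.034,0,0,0,0]]]' && python3 -m inch '[[[0.0135,-0.034,0,0,0,0],[0.0135,-0.034,0,0,0,0],[0.0135,-0.034,0,0,0,0],[0.0135,-0.034,0,0,0,0],[0.0135,-0.034,0,0,0,0],[0.0135,-0.034,0,0,0,0],[0.0135,-0.034,0,0,0,0],[0.0045,-0.013,0,0,0,0],[0,0,0,0,0,0],[0,0,0,0,0,0]]]' && python3 -m inch '[[[0,0,0,0,0,0],[0,0,0,0,0,0]]]'
python3 - <<'E'
from h import *
c=read_camera("wrist");cv2.imwrite("pics/w4.png",c["image"][:,:,::-1]);W,ok=cloud(c);Q=W[ok]
s=get_state();R=Ro.from_quat(s["eef_rot"]).as_matrix();p=np.array(s["eef_pos"]);
T=((W-p)@R*1000)[ok]
q=T[(abs(T[:,0])<30)&(abs(T[:,1])<16)&(abs(T[:,2]+72)<5)];print("relay top in tool",len(q),rect(q),q[:,2].mean())
P=Q[(abs(Q[:,0]-.587)<.09)&(abs(Q[:,1]-.1)<.105)]
for lo,hi in [(.024,.042),(.073,.082),(.083,.097)]:
    b=P[(P[:,2]>lo)&(P[:,2]<hi)];print(lo,hi,len(b),rect(b) if len(b)>5 else "")
go(581,100,90,-5.8)
E
```

```text
clock: 6.68
eef_pos: [0.4583, -0.1383, 0.1098]
eef_rot: [0.999, -0.051, -0.0, 0.0]
contact_force: [1.0, -0.7, -0.8]
grip_width: 0.0279
grasp_force: 30.0
clock: 7.52
eef_pos: [0.5814, 0.1007, 0.1092]
eef_rot: [0.999, -0.05, -0.001, 0.0]
contact_force: [0.9, -1.8, -1.3]
grip_width: 0.0276
grasp_force: 30.0
clock: 7.68
eef_pos: [0.5816, 0.0976, 0.1096]
eef_rot: [0.999, -0.052, -0.0, 0.001]
contact_force: [0.4, -0.5, -1.3]
grip_width: 0.0277
grasp_force: 30.0
relay top in tool 2630 [-1308.8, 374.8, 36580.0, 31936.6, -2.0] -71.12092333403467
0.024 0.042 4668 [580.4, 97.5, 160.4, 74.2, 84.0]
0.073 0.082 1766 [584.1, 133.1, 82.9, 47.0, 83.9]
0.083 0.097 680 [583.5, 129.7, 75.9, 47.6, 83.9]
at [581.8  97.8 109.7] turn [ 0.08  0.01 -0.16] | 0.021885216430181768 rows; shift mm [-1.  -2.1 19.7] rows 0.4769663622305169 F [ 0.5 -0.2 -0.8] grip 27.8
```

View pics/w4.png

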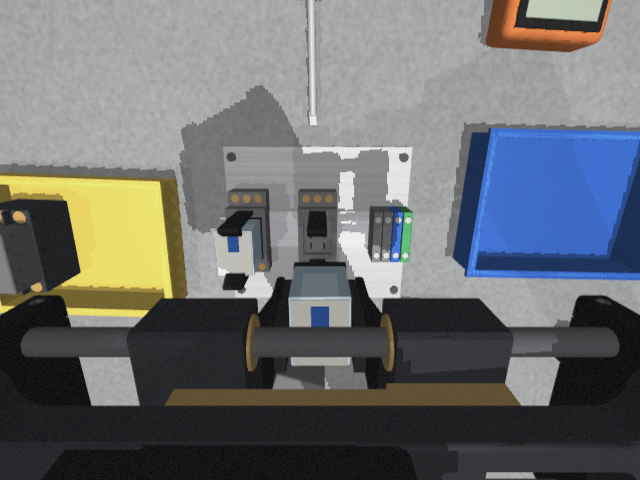

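The wrist view shows the relay held at (320,315), with the plate below: far clip at (318,222) and fitted relay at (235,250).

Run:
```python
from h import *
c=read_camera("wrist");W,ok=cloud(c)
s=get_state();R=Ro.from_quat(s["eef_rot"]).as_matrix();p=np.array(s["eef_pos"]);
T=((W-p)@R*1000)[ok]
q=T[(T[:,0]<40)&(T[:,0]>-30)&(abs(T[:,1])<25)&(abs(T[:,2]+72)<4)]
for lo in range(-21,21,3):
    k=q[(q[:,0]>=lo)&(q[:,0]<lo+3)]
    if len(k)>5: print(lo,len(k),np.percentile(k[:,1],[1,50,99]).round(1),k[:,2].mean().round(1))
for lo in range(-12,13,6):
    k=q[(q[:,1]>=lo-2)&(q[:,1]<lo+2)];print("y",lo,k[:,0].min().round(1),k[:,0].max().round(1))
```

```text
-21 71 [-12.    3.2  15.4] -70.9
-18 327 [-11.8   1.3  15.4] -71.2
-15 75 [-10.8   2.3  13.9] -71.7
0 98 [-12.3   3.3  15.4] -71.1
3 355 [-12.1   0.9  15.2] -71.4
6 389 [-12.    1.8  15.2] -71.5
9 764 [-23.5   0.3  24.5] -71.9
12 435 [-19.8   1.4  23.3] -71.2
15 357 [-12.    2.2  14.9] -70.0
y -12 -19.3 16.5
y -6 -18.7 16.6
y 0 -19.0 16.6
y 6 -19.3 17.0
y 12 -19.2 17.0
```

```bash
python3 -m inch '[[[0,-0.0025,0.007,0,0,0],[0,0,0.010,0,0,0],[0,0,0.010,0,0,0],[0,0,0.008,0,0,0],[0,0,0,0,0,0],[0,0,0,0,0,0],[0,0,0,0,0,0]]]' && python3 -m inch '[[[0,0,0.006,0,0,0],[0,0,0.006,0,0,0],[0,0,0.006,0,0,0],[0,0,0.006,0,0,0],[0,0,0,0,0,0],[0,0,0,0,0,0]]]'
python3 - <<'E'
from h import *
go(581.7,100.3,20,-6)
E
```

```text
clock: 8.37
eef_pos: [0.5824, 0.1025, 0.0749]
eef_rot: [0.999, -0.051, 0.0, -0.0]
contact_force: [-0.0, 0.0, -0.0]
grip_width: 0.0278
grasp_force: 30.0
clock: 8.87
eef_pos: [0.5825, 0.1029, 0.0511]
eef_rot: [0.999, -0.05, 0.0, -0.0]
contact_force: [-0.1, 1.9, 1.1]
grip_width: 0.0278
grasp_force: 30.0
at [582.5 102.9  51.1] turn [-0.03 -0.03  0.21] | 0.029643211159757404 rows; shift mm [-0.5  2.7 31.1] rows 0.7482239217524534 F [-0.1  1.9  1.1] grip 27.8
```

```bash
cat > m.py <<'E'
from h import *
s=get_state();c=read_camera("wrist");W,ok=cloud(c);Q=W[ok]*1000
p=np.array(s["eef_pos"])*1000;zt=p[2]+71
q=Q[(abs(Q[:,:2]-p[:2])<24).all(1)&(abs(Q[:,2]-zt)<4)]
a=np.radians(-6.1);X=np.array([np.cos(a),np.sin(a)]);Y=np.array([-X[1],X[0]])
l=(q[:,:2]-p[:2])@np.c_[X,Y];m=(l[:,0]<8)
xs=np.percentile(l[abs(l[:,1])<10,0],[1,99]);ys=np.percentile(l[m,1],[1,99])
ct=p[:2]+X*xs.mean()+Y*ys.mean()
print("p",p.round(1),"relay x,y ext rel TCP",xs.round(1),ys.round(1),"centre",ct.round(1),"ztop",np.median(q[:,2]).round(1))
P=Q[(abs(Q[:,0]-587)<90)&(abs(Q[:,1]-100)<105)]/1000
o=[]
for lo,hi,yc in [(.073,.082,34.5),(.083,.097,31)]:
    b=P[(P[:,2]>lo)&(P[:,2]<hi)]
    L=(b[:,:2]*1000-[580.3,98.85])@np.c_[X,Y];L=L[L[:,1]>40]
    print(lo,"fitted rel. nominal socket: x",np.percentile(L[:,0],[1,99]).round(1),"y",np.percentile(L[:,1],[1,99]).round(1),len(L))
go(581.7,100.3,20,-6.1)
E
python3 m.py
```

```text
p [582.5 102.9  51.1] relay x,y ext rel TCP [-18.4  16.6] [-15.1  12.3] centre [581.4 101.7] ztop 122.5
0.073 fitted rel. nominal socket: x [-5.7 23.5] y [47.7 74.9] 1876
0.083 fitted rel. nominal socket: x [16.3 23.6] y [54.4 68.6] 375
at [582.5 102.9  51. ] turn [-0.03 -0.03  0.32] | 0.04428496776821233 rows; shift mm [-0.5  2.7 31. ] rows 0.7460345542064287 F [0.3 2.1 2.5] grip 27.9
```

```bash
python3 -m inch '[[[-0.0003,0.0017,0,0,0,0],[-0.0004,0.0017,0,0,0,0],[0,0,0,0,0,0],[0,0,0,0,0,0],[0,0,0,0,0,0]]]'; python3 m.py
```

```text
clock: 9.33
eef_pos: [0.5818, 0.1018, 0.0511]
eef_rot: [0.999, -0.05, 0.001, -0.002]
contact_force: [0.3, 5.4, 0.1]
grip_width: 0.0278
grasp_force: 30.0
p [581.8 101.8  51.1] relay x,y ext rel TCP [-18.5  16.5] [-15.3  12.1] centre [580.6 100.3] ztop 122.4
0.073 fitted rel. nominal socket: x [-6.4 23.4] y [47.7 75. ] 1934
0.083 fitted rel. nominal socket: x [16.1 23.6] y [54.5 68.5] 368
at [581.8 101.8  51. ] turn [-0.22 -0.08  0.38] | 0.052638926137246245 rows; shift mm [ 0.1  1.5 31. ] rows 0.7453737107317661 F [1.1 5.3 0.3] grip 27.9
```

Clip friction is holding the relay sideways, so I'll lift clear, align and descend.

```bash
python3 -m inch '[[[0,0,-0.008,0,0,0],[0,0,-0.01,0,0,0],[0,0,-0.01,0,0,0],[0,0,0,0,0,0],[0,0,0,0,0,0],[0,0,0,0,0,0],[0,0,0,0,0,0],[0,0,0,0,0,0]]]'; python3 m.py
```

```text
clock: 10.05
eef_pos: [0.5808, 0.0988, 0.0784]
eef_rot: [0.999, -0.051, -0.001, 0.0]
contact_force: [1.2, -0.4, -1.2]
grip_width: 0.0278
grasp_force: 30.0
p [580.8  98.8  78.4] relay x,y ext rel TCP [-18.5  16.6] [-14.9  12.4] centre [579.7  97.7] ztop 149.7
0.073 fitted rel. nominal socket: x [-17.8  23.4] y [47.8 75.1] 2175
0.083 fitted rel. nominal socket: x [-17.7  23.6] y [54.6 68.4] 350
at [580.8  99.   78.4] turn [0.02 0.06 0.3 ] | 0.0417858324127491 rows; shift mm [ 0.8 -1.4 58.4] rows 1.401450249499593 F [-0.2 -0.7 -0.8] grip 27.7
```

```bash
python3 -m inch '[[[0.0006,-0.0006,0,0,0,0.3],[0,0,0.006,0,0,0],[0,0,0.006,0,0,0],[0,0,0.006,0,0,0],[0,0,0.006,0,0,0],[0,0,0.006,0,0,0],[0,0,0,0,0,0],[0,0,0,0,0,0],[0,0,0,0,0,0]]]'; python3 m.py
```

```text
clock: 10.85
eef_pos: [0.5819, 0.1, 0.0487]
eef_rot: [0.999, -0.053, 0.0, -0.0]
contact_force: [0.8, 0.9, 0.5]
grip_width: 0.0279
grasp_force: 30.0
p [581.9 100.   48.7] relay x,y ext rel TCP [-18.4  16.5] [-15.1  12.3] centre [580.8  98.7] ztop 120.0
0.073 fitted rel. nominal socket: x [-4.4 23.5] y [47.7 75. ] 1828
0.083 fitted rel. nominal socket: x [16.  23.6] y [54.5 68.4] 376
at [581.9 100.   48.7] turn [-0.03  0.    0.01] | 0.003672915389660054 rows; shift mm [-0.2 -0.3 28.7] rows 0.6875786750484898 F [ 1.1 -0.1  0.3] grip 28.0
```

Within 0.5 mm. Descending to the recess and pressing.

```bash
python3 -m inch '[[[0,0,0.006,0,0,0],[0,0,0.006,0,0,0],[0,0,0.006,0,0,0],[0,0,0.006,0,0,0],[0,0,0.005,0,0,0],[0,0,0,0,0,0],[0,0,0,0,0,0]]]'; python3 -m inch '[[[0,0,0.003,0,0,0],[0,0,0.003,0,0,0],[0,0,0.002,0,0,0],[0,0,0.002,0,0,0],[0,0,0.002,0,0,0],[0,0,0,0,0,0],[0,0,0,0,0,0]]]'; python3 m.py
```

```text
clock: 11.48
eef_pos: [0.5816, 0.0996, 0.0194]
eef_rot: [0.999, -0.053, -0.0, 0.0]
contact_force: [0.1, 1.2, -2.1]
grip_width: 0.0279
grasp_force: 30.0
clock: 12.07
eef_pos: [0.5822, 0.0996, 0.0082]
eef_rot: [0.999, -0.053, 0.0, 0.0]
contact_force: [-0.3, 0.3, 4.0]
grip_width: 0.0276
grasp_force: 30.0
p [582.2  99.6   8.2] relay x,y ext rel TCP [-21.2  24.4] [-15.   12.4] centre [583.6  98.2] ztop 79.8
0.073 fitted rel. nominal socket: x [16.  23.8] y [47.7 68.6] 500
0.083 fitted rel. nominal socket: x [20.2 23.8] y [54.4 68.8] 372
at [582.2  99.7   8.2] turn [ 0.   -0.03 -0.  ] | 0.0041827003329587015 rows; shift mm [ -0.5  -0.6 -11.8] rows 0.28301842023416685 F [ 0.3 -1.   3.5] grip 27.5
```

```bash
python3 -m inch '[[[0,0,0.001,0,0,0],[0,0,0.001,0,0,0],[0,0,0.001,0,0,0],[0,0,0,0,0,0],[0,0,0,0,0,0]]]'; python3 -m inch '[[[0,0,0.002,0,0,0],[0,0,0.002,0,0,0],[0,0,0,0,0,0],[0,0,0,0,0,0]]]'; python3 m.py
```

```text
clock: 12.53
eef_pos: [0.5821, 0.0993, 0.0064]
eef_rot: [0.999, -0.053, 0.0, 0.001]
contact_force: [-3.9, -1.0, 12.4]
grip_width: 0.028
grasp_force: 30.0
clock: 12.87
eef_pos: [0.5825, 0.0992, 0.006]
eef_rot: [0.999, -0.053, 0.001, 0.002]
contact_force: [-12.2, -3.5, 34.1]
grip_width: 0.0277
grasp_force: 30.0
p [582.5  99.2   6. ] relay x,y ext rel TCP [-18.5  21.4] [-14.8  12.6] centre [583.9  97.9] ztop 77.9
0.073 fitted rel. nominal socket: x [16.9 23.7] y [48.1 74.9] 448
0.083 fitted rel. nominal socket: x [20.3 23.8] y [54.5 69. ] 278
at [582.6  99.2   6.1] turn [ 0.17 -0.08 -0.01] | 0.024079331287244043 rows; shift mm [ -1.   -1.  -13.9] rows 0.3354521718125645 F [-11.3  -3.9  34.2] grip 27.8
```

Bottomed out at 34 N. I'll relieve, release, rise and check.

```bash
python3 -m inch '[[[0,0,-0.0045,0,0,0],[0,0,0,0,0,0],[0,0,0,0,0,0],[0,0,0,0,0,0],[0,0,0,0,0,0],[0,0,0,0,0,0]]]' 0.48; python3 -m inch '[[[0,0,-0.01,0,0,0],[0,0,-0.03,0,0,0],[0,0,-0.03,0,0,0],[0,0,-0.03,0,0,0],[0,0,-0.02,0,0,0],[0,0,0,0,0,0],[0,0,0,0,0,0],[0,0,0,0,0,0]]]'
python3 - <<'E'
from h import *
c=read_camera("wrist");cv2.imwrite("pics/w5.png",cv2.resize(c["image"][150:400,180:460,::-1],None,fx=2,fy=2));W,ok=cloud(c);Q=W[ok]*1000
a=np.radians(-6.1);X=np.array([np.cos(a),np.sin(a)]);Y=np.array([-X[1],X[0]])
L=np.c_[(Q[:,:2]-[580.3,98.3])@np.c_[X,Y],Q[:,2]]
for yc in (0,62):
    k=L[(abs(L[:,1]-yc)<12)&(abs(L[:,0])<10)&(L[:,2]>60)&(L[:,2]<100)];print(yc,len(k),np.median(k[:,2]).round(2),np.polyfit(k[:,0],k[:,2],1),np.percentile(k[:,2],[10,90]))
    k=L[(abs(L[:,1]-yc)<20)&(abs(L[:,0])<30)&(abs(L[:,2]-78)<3)];print(np.percentile(k[:,0],[1,99]),np.percentile(k[:,1],[1,99]))
go(425,-159,120-38,-15.3)
E
```

```text
clock: 13.42
eef_pos: [0.5813, 0.0995, 0.0045]
eef_rot: [0.999, -0.053, -0.001, 0.0]
contact_force: [-1.0, -0.6, -0.7]
grip_width: 0.0417
grasp_force: 0.0
clock: 14.08
eef_pos: [0.5813, 0.0994, 0.1249]
eef_rot: [0.999, -0.053, -0.0, 0.0]
contact_force: [-0.0, 0.7, -0.2]
grip_width: 0.0417
grasp_force: 0.0
0 712 77.96 [2.15673262e-02 7.79863341e+01] [77.08974219 78.89693989]
[-16.4018884   23.30105443] [-13.74587625  13.78237179]
62 722 78.06 [2.23495774e-02 7.80719109e+01] [77.17365968 78.9599891 ]
[-16.84484691  23.38469881] [48.46510641 75.9775337 ]
at [580.9  99.3 124.2] turn [0.05 0.12 9.2 ] | 1.284288383223929 rows; shift mm [-82.3 290.3  42.2] rows 7.306333609141034 F [-1.1 -0.4  0.5] grip 41.8
```

View pics/w5.png

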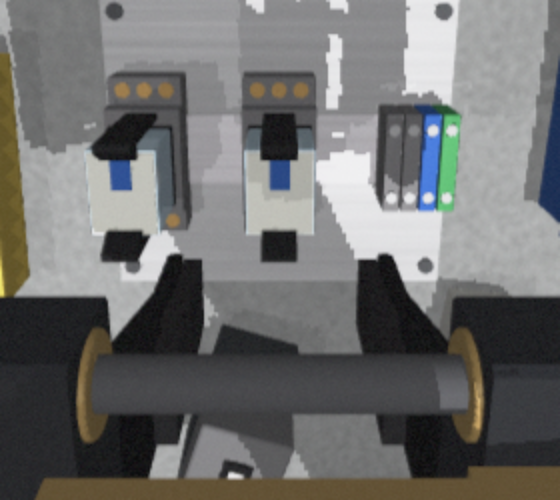

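The new relay is level with the fitted one at z 78 and both hooks sit over its top, at (280,135) and (280,245) in the crop. The burnt relay is next.

```bash
python3 -m inch '[[[0,0,0,0,0,4.6],[0,0,0,0,0,4.6],[-0.0103,0.0363,0,0,0,0],[-0.0103,0.0363,0,0,0,0],[-0.0103,0.0363,0,0,0,0],[-0.0103,0.0363,0,0,0,0],[-0.0103,0.0363,0,0,0,0],[-0.0103,0.0363,0,0,0,0],[-0.0103,0.0363,0.02,0,0,0],[-0.0103,0.0363,0.02,0,0,0]]]' 0.75; python3 -m inch '[[[0,0,0,0,0,0],[0,0,0,0,0,0],[0,0,0,0,0,0],[0,0,0,0,0,0],[0,0,0,0,0,0]]]';  python3 - <<'E'
from h import *
s=get_state();c=read_camera("wrist");W,ok=cloud(c);Q=W[ok]
p=Q[(abs(Q[:,0]-.4248)<.03)&(abs(Q[:,1]+.159)<.03)&(Q[:,2]>.04)&(Q[:,2]<.06)];print(len(p),rect(p))
go(425,-159,-22,-15.3)
E
```

```text
clock: 14.97
eef_pos: [0.4256, -0.1588, 0.0859]
eef_rot: [0.991, -0.133, 0.0, 0.0]
contact_force: [1.5, -1.1, -0.3]
grip_width: 0.0654
grasp_force: 0.0
clock: 15.38
eef_pos: [0.4277, -0.156, 0.0867]
eef_rot: [0.991, -0.132, 0.0, -0.0]
contact_force: [-0.4, -0.5, -0.3]
grip_width: 0.0653
grasp_force: 0.0
1723 [423.6, -160.2, 36.3, 28.5, -14.2]
at [ 427.7 -156.1   86.7] turn [-0.01 -0.04  0.14] | 0.019519965533064378 rows; shift mm [ -1.8   3.5 108.7] rows 2.6092277715597842 F [ 0.  -0.   0.2] grip 65.0
```

```bash
python3 -m inch '[[[-0.003,0.0041,0.02,0,0,-1],[0,0,0.028,0,0,0],[0,0,0.028,0,0,0],[0,0,0.018,0,0,0],[0,0,0.015,0,0,0],[0,0,0,0,0,0],[0,0,0,0,0,0]]]'; python3 -m inch '[[[0,0,0,0,0,0],[0,0,0,0,0,0],[0,0,0,0,0,0],[0,0,0,0,0,0],[0,0,0,0,0,0],[0,0,0,0,0,0],[0,0,0,0,0,0],[0,0,0,0,0,0]]]' 0.1; python3 -c "
from h import *
go(585,-364,60,-2.8)"
```

```text
clock: 16.02
eef_pos: [0.4227, -0.1595, -0.0228]
eef_rot: [0.992, -0.124, -0.001, -0.0]
contact_force: [-0.1, 0.4, 0.9]
grip_width: 0.0653
grasp_force: 0.0
clock: 16.68
eef_pos: [0.4229, -0.1604, -0.0224]
eef_rot: [0.992, -0.125, 0.0, 0.0]
contact_force: [-0.9, -0.2, 2.5]
grip_width: 0.0278
grasp_force: 30.0
at [ 422.9 -160.4  -22.4] turn [ 1.000e-02 -1.000e-02 -1.151e+01] | 1.606976987774268 rows; shift mm [171.9 195.5 -82.4] rows 6.547337481241231 F [-0.9 -0.2  2.5] grip 27.8
```

```bash
python3 -m inch '[[[0,0,-0.022,0,0,-5.7],[0,0,-0.03,0,0,-5.8],[0,0,-0.03,0,0,0],[0.0246,0.0279,0,0,0,0],[0.0246,0.0279,0,0,0,0],[0.0246,0.0279,0,0,0,0],[0.0246,0.0279,0,0,0,0],[0.0246,0.0279,0,0,0,0],[0.0246,0.0279,0,0,0,0],[0.0246,0.0279,0,0,0,0]]]'; python3 -m inch '[[[0,0,0,0,0,0],[0,0,0,0,0,0],[0,0,0,0,0,0],[0,0,0,0,0,0],[0,0,0.02,0,0,0],[0,0,0.025,0,0,0],[0,0,0.02,0,0,0],[0,0,0,0,0,0],[0,0,0,0,0,0],[0,0,0,0,0,0]]]';  python3 -c "
from h import *
go(585,-364,-18,-2.8)"
```

```text
clock: 17.52
eef_pos: [0.5856, -0.3654, 0.0586]
eef_rot: [1.0, -0.025, -0.001, -0.0]
contact_force: [-0.2, 0.2, 0.1]
grip_width: 0.0281
grasp_force: 30.0
clock: 18.35
eef_pos: [0.5861, -0.3637, -0.0036]
eef_rot: [1.0, -0.024, 0.001, 0.001]
contact_force: [0.5, -0.8, 0.5]
grip_width: 0.028
grasp_force: 30.0
at [ 586.1 -363.7   -3.6] turn [ 0.07 -0.12  0.04] | 0.016752055455549628 rows; shift mm [-1.1  0.3 14.4] rows 0.3460593429125777 F [ 0.5 -0.8  0.5] grip 28.0
```

Lower, release, rise, then head for the near breaker.

```bash
python3 -m inch '[[[0,0,0.006,0,0,0],[0,0,0.005,0,0,0],[0,0,0.003,0,0,0],[0,0,0,0,0,0],[0,0,0,0,0,0]]]'; python3 -m inch '[[[0,0,0,0,0,0],[0,0,0,0,0,0],[0,0,0,0,0,0],[0,0,0,0,0,0],[0,0,-0.02,0,0,0],[0,0,-0.03,0,0,0],[0,0,-0.035,0,0,0],[0,0,-0.035,0,0,0]]]' 0.5
python3 - <<'E'
from h import *
c=read_camera("scene");W,ok=cloud(c);Q=W[ok]
p=Q[(abs(Q[:,0]-.585)<.03)&(abs(Q[:,1]+.364)<.03)&(Q[:,2]>.042)&(Q[:,2]<.062)];print(len(p),rect(p),np.median(p[:,2]))
go(447,8.6,110,-12.8)
E
```

```text
clock: 18.77
eef_pos: [0.5857, -0.3641, -0.0183]
eef_rot: [1.0, -0.024, 0.0, 0.0]
contact_force: [-1.4, 1.4, 4.9]
grip_width: 0.0276
grasp_force: 30.0
clock: 19.43
eef_pos: [0.5845, -0.3634, 0.1007]
eef_rot: [1.0, -0.024, -0.001, -0.001]
contact_force: [0.7, -0.4, -0.0]
grip_width: 0.0436
grasp_force: 0.0
735 [586.4, -363.5, 37.1, 28.8, -2.8] 0.05397604954195252
at [ 589.1 -365.8  110.2] turn [ 0.26 -0.6   9.99] | 1.3947149415405848 rows; shift mm [-2.215e+02 -3.336e+02  2.000e-01] rows 9.602948863934415 F [ 2.1 -1.   5.6] grip 43.4
```

```bash
python3 -m inch '[[[0,0,0,0,0,5],[0,0,0,0,0,5],[-0.022,-0.0335,0,0,0,0],[-0.022,-0.0335,0,0,0,0],[-0.022,-0.0335,0,0,0,0],[-0.022,-0.0335,0,0,0,0],[-0.022,-0.0335,0,0,0,0],[-0.022,-0.0335,0,0,0,0],[-0.022,-0.0335,0,0,0,0],[-0.022,-0.0335,0,0,0,0]]]' 0.8; python3 -m inch '[[[-0.022,-0.0335,0,0,0,0],[-0.022,-0.0335,0,0,0,0],[0,0,0,0,0,0],[0,0,0,0,0,0],[0,0,0,0,0,0],[0,0,0,0,0,0],[0,0,0,0,0,0]]]';  python3 - <<'E'
from h import *
c=read_camera("wrist");W,ok=cloud(c);Q=W[ok]
p=Q[(abs(Q[:,0]-.447)<.06)&(abs(Q[:,1]-.009)<.04)&(Q[:,2]>.058)&(Q[:,2]<.08)];print(len(p),rect(p),np.percentile(p[:,2],95))
go(446.5,8.2,-2,-12.8)
E
```

```text
clock: 20.32
eef_pos: [0.472, -0.0619, 0.1002]
eef_rot: [0.994, -0.112, 0.0, 0.0]
contact_force: [-0.2, 0.2, -0.3]
grip_width: 0.0695
grasp_force: 0.0
clock: 20.9
eef_pos: [0.4452, 0.0103, 0.1003]
eef_rot: [0.994, -0.113, -0.0, -0.0]
contact_force: [-0.7, -0.1, -0.9]
grip_width: 0.0695
grasp_force: 0.0
2738 [445.6, 8.2, 45.3, 36.1, -13.4] 0.07226233089807314
at [445.2  10.5 100.2] turn [-0.02  0.02 -0.14] | 0.018921520749694373 rows; shift mm [  1.8   1.9 102.2] rows 2.45214427285253 F [-0.5 -0.   0.6] grip 69.5
```

```bash
python3 -m inch '[[[0.001,0.002,0.02,0,0,0.4],[0,0,0.03,0,0,0],[0,0,0.028,0,0,0],[0,0,0.016,0,0,0],[0,0,0.010,0,0,0],[0,0,0,0,0,0],[0,0,0,0,0,0]]]'; python3 -m inch '[[[0,0,0,0,0,0],[0,0,0,0,0,0],[0,0,0,0,0,0],[0,0,0,0,0,0],[0,0,0,0,0,0],[0,0,0,0,0,0],[0,0,0,0,0,0]]]' 0.2
python3 - <<'E'
from h import *
c=read_camera("scene");W,ok=cloud(c);Q=W[ok]*1000
a=np.radians(-7.4);X=np.array([np.cos(a),np.sin(a)]);Y=np.array([-X[1],X[0]])
for n,ctr in (("blue",(583.7,-118.6)),("yellow",(592.8,310.6))):
    L=np.c_[(Q[:,:2]-ctr)@np.c_[X,Y],Q[:,2]]
    k=L[(abs(L[:,0])<75)&(abs(L[:,1])<90)&(abs(L[:,2]-39)<4)];print(n,np.percentile(k[:,0],[.5,99.5]),np.percentile(k[:,1],[.5,99.5]),rect(k/1000))
d=np.array((583.7,-118.6))+37*Y;print(d)
go(d[0],d[1],70,-7.4)
E
```

```text
clock: 21.53
eef_pos: [0.4457, 0.0093, -0.0035]
eef_rot: [0.993, -0.115, -0.0, -0.0]
contact_force: [0.6, -0.2, -0.0]
grip_width: 0.0695
grasp_force: 0.0
clock: 22.12
eef_pos: [0.4456, 0.0094, -0.0033]
eef_rot: [0.993, -0.115, 0.0, 0.0]
contact_force: [0.2, -0.1, 2.0]
grip_width: 0.036
grasp_force: 30.0
blue [-64.04414572  62.79544682] [-80.44109095  84.14996949] [-0.7, 2.2, 166.2, 128.9, -89.7]
yellow [-64.94712852  62.57750077] [-81.54799693  84.02028715] [-1.7, 2.0, 168.3, 128.3, 89.5]
[588.46543707 -81.90816699]
at [445.6   9.4  -3.3] turn [ 0.01 -0.02 -5.8 ] | 0.8095194484349456 rows; shift mm [153.4  72.2 -73.3] rows 4.4302400751589275 F [-0.7  0.   2.4] grip 35.7
```

```bash
python3 -m inch '[[[0,0,-0.023,0,0,0],[0,0,-0.03,0,0,-5.8],[0.005,0.002,-0.02,0,0,0],[0.03,0.015,0,0,0,0],[0.03,0.015,0,0,0,0],[0.03,0.015,0,0,0,0],[0.03,0.015,0,0,0,0],[0.0284,0.0152,0,0,0,0],[0,0,0,0,0,0],[0,0,0,0,0,0]]]'; python3 -m inch '[[[0,0,0,0,0,0],[0,0,0,0,0,0],[0,0,0,0,0,0],[0,0,0.025,0,0,0],[0,0,0.025,0,0,0],[0,0,0.008,0,0,0],[0,0,0,0,0,0],[0,0,0,0,0,0],[0,0,0,0,0,0]]]';  python3 -c "
from h import *
go(587.8,-86.9,1,-7.4)"
```

```text
clock: 23.0
eef_pos: [0.5876, -0.0882, 0.0679]
eef_rot: [0.998, -0.066, -0.001, -0.001]
contact_force: [-0.6, 1.8, -2.7]
grip_width: 0.0359
grasp_force: 30.0
clock: 23.75
eef_pos: [0.5888, -0.0868, 0.0131]
eef_rot: [0.998, -0.064, 0.001, 0.0]
contact_force: [-0.1, 0.3, -1.8]
grip_width: 0.0356
grasp_force: 30.0
at [588.8 -86.8  13.1] turn [ 0.01 -0.15  0.02] | 0.02047802732368009 rows; shift mm [-1.   0.3 12.1] rows 0.2901280930380065 F [-0.1  0.3 -1.8] grip 35.6
```

```bash
python3 -m inch '[[[0,0,0.005,0,0,0],[0,0,0.005,0,0,0],[0,0,0.003,0,0,0],[0,0,0,0,0,0],[0,0,0,0,0,0]]]'; python3 -m inch '[[[0,0,0,0,0,0],[0,0,0,0,0,0],[0,0,0,0,0,0],[0,0,0,0,0,0],[0,0,-0.02,0,0,0],[0,0,-0.03,0,0,0],[0,0,-0.035,0,0,0],[0,0,-0.030,0,0,0],[0,0,0,0,0,0],[0,0,0,0,0,0]]]' 0.53
python3 - <<'E'
from h import *
c=read_camera("scene");W,ok=cloud(c);Q=W[ok]
p=Q[(abs(Q[:,0]-.588)<.05)&(abs(Q[:,1]+.087)<.04)&(Q[:,2]>.062)&(Q[:,2]<.085)];print(len(p),rect(p),np.percentile(p[:,2],95))
go(370,282.8,110,10.2)
E
```

```text
clock: 24.17
eef_pos: [0.5884, -0.0871, 0.0006]
eef_rot: [0.998, -0.065, 0.001, 0.0]
contact_force: [-4.0, 1.0, 9.5]
grip_width: 0.0359
grasp_force: 30.0
clock: 25.0
eef_pos: [0.5893, -0.087, 0.1155]
eef_rot: [0.998, -0.065, 0.002, 0.0]
contact_force: [0.4, 0.3, -0.7]
grip_width: 0.0462
grasp_force: 0.0
602 [588.8, -86.8, 46.2, 36.9, -7.5] 0.07726814439427677
at [587.8 -87.  113.6] turn [  0.03  -0.04 -17.61] | 2.45906791584391 rows; shift mm [-148.9 -402.5    3.6] rows 10.29189313247963 F [-0.6  0.2 -0.6] grip 46.1
```

```bash
python3 -m inch '[[[0,0,0,0,0,-5.9],[0,0,0,0,0,-5.9],[0,0,0,0,0,-5.9],[-0.0124,-0.0335,0,0,0,0],[-0.0124,-0.0335,0,0,0,0],[-0.0124,-0.0335,0,0,0,0],[-0.0124,-0.0335,0,0,0,0],[-0.0124,-0.0335,0,0,0,0],[-0.0124,-0.0335,0,0,0,0],[-0.0124,-0.0335,0,0,0,0]]]' 0.8; python3 -m inch '[[[-0.0124,-0.0335,0,0,0,0],[-0.0124,-0.0335,0,0,0,0],[-0.0124,-0.0335,0,0,0,0],[-0.0124,-0.0335,0,0,0,0],[-0.0124,-0.0335,0,0,0,0],[0,0,0,0,0,0],[0,0,0,0,0,0],[0,0,0,0,0,0],[0,0,0,0,0,0],[0,0,0,0,0,0]]]';  python3 - <<'E'
from h import *
c=read_camera("wrist");W,ok=cloud(c);Q=W[ok]
p=Q[(abs(Q[:,0]-.370)<.06)&(abs(Q[:,1]-.283)<.04)&(Q[:,2]>.058)&(Q[:,2]<.08)];print(len(p),rect(p),np.percentile(p[:,2],95))
go(369,282.5,-4,10.2)
E
```

```text
clock: 25.88
eef_pos: [0.4579, 0.1291, 0.1116]
eef_rot: [0.996, 0.09, -0.002, 0.0]
contact_force: [1.0, 0.1, 0.3]
grip_width: 0.0695
grasp_force: 0.0
clock: 26.72
eef_pos: [0.37, 0.2805, 0.1128]
eef_rot: [0.996, 0.088, -0.0, 0.0]
contact_force: [-0.3, 0.5, 0.3]
grip_width: 0.0696
grasp_force: 0.0
2483 [368.7, 282.8, 45.2, 35.9, 10.2] 0.07223233675074889
at [370.  280.7 113. ] turn [ 0.01  0.04 -0.05] | 0.007650383420419926 rows; shift mm [ -0.6  -1.9 117. ] rows 2.805921137977859 F [ 0.4 -0.2  0.3] grip 69.5
```

```bash
python3 -m inch '[[[-0.0008,-0.002,0.02,0,0,0],[0,0,0.033,0,0,0],[0,0,0.033,0,0,0],[0,0,0.020,0,0,0],[0,0,0.011,0,0,0],[0,0,0,0,0,0],[0,0,0,0,0,0]]]'; python3 -m inch '[[[0,0,0,0,0,0],[0,0,0,0,0,0],[0,0,0,0,0,0],[0,0,0,0,0,0],[0,0,0,0,0,0],[0,0,0,0,0,0],[0,0,0,0,0,0]]]' 0.2
python3 - <<'E'
from h import *
a=np.radians(-7.4);Y=np.array([-np.sin(a),np.cos(a)])
d=np.array((583.7,-118.6))-30*Y;print(d)
go(d[0],d[1],110,-7.4)
E
```

```text
clock: 27.35
eef_pos: [0.3685, 0.2839, -0.0033]
eef_rot: [0.996, 0.089, -0.0, -0.0]
contact_force: [0.6, 0.5, 0.8]
grip_width: 0.0692
grasp_force: 0.0
clock: 27.93
eef_pos: [0.3684, 0.2839, -0.0034]
eef_rot: [0.996, 0.09, 0.0, 0.0]
contact_force: [-0.1, -0.4, 1.3]
grip_width: 0.0356
grasp_force: 30.0
[ 579.8361321  -148.35013487]
at [368.4 283.9  -3.4] turn [ 0.   -0.03 17.7 ] | 2.471780815371072 rows; shift mm [ 265.3  401.5 -113.4] rows 11.855626820174182 F [-0.1 -0.4  1.3] grip 35.6
```

```bash
python3 -m inch '[[[0,0,-0.02,0,0,0],[0,0,-0.035,0,0,5.9],[0,0,-0.035,0,0,5.9],[0,0,-0.024,0,0,5.9],[0.0204,0.0309,0,0,0,0],[0.0204,0.0309,0,0,0,0],[0.0204,0.0309,0,0,0,0],[0.0204,0.0309,0,0,0,0],[0.0204,0.0309,0,0,0,0],[0.0204,0.0309,0,0,0,0]]]'; python3 -m inch '[[[0.0204,0.0309,0,0,0,0],[0.0204,0.0309,0,0,0,0],[0.0204,0.0309,0,0,0,0],[0.0204,0.0309,0,0,0,0],[0.0204,0.0309,0,0,0,0],[0.0204,0.0309,0,0,0,0],[0.0204,0.0309,0,0,0,0],[0,0,0,0,0,0],[0,0,0,0,0,0],[0,0,0,0,0,0]]]';  python3 -m inch '[[[0,0,0,0,0,0],[0,0,0,0,0,0],[0,0,0.02,0,0,0],[0,0,0.02,0,0,0],[0,0,0,0,0,0],[0,0,0,0,0,0],[0,0,0,0,0,0],[0,0,0,0,0,0]]]';  python3 -c "
from h import *
go(579.8,-148.4,1,-7.4)"
```

```text
clock: 28.77
eef_pos: [0.4656, 0.0823, 0.11]
eef_rot: [0.998, -0.065, -0.0, 0.0]
contact_force: [0.3, 0.2, -2.8]
grip_width: 0.0359
grasp_force: 30.0
clock: 29.6
eef_pos: [0.5787, -0.1478, 0.1093]
eef_rot: [0.998, -0.065, -0.001, -0.001]
contact_force: [-0.4, 0.3, -2.6]
grip_width: 0.0356
grasp_force: 30.0
clock: 30.27
eef_pos: [0.5806, -0.1485, 0.0721]
eef_rot: [0.998, -0.064, 0.001, 0.0]
contact_force: [-0.2, -0.4, -2.7]
grip_width: 0.0357
grasp_force: 30.0
at [ 580.6 -148.5   72.1] turn [ 0.03 -0.15  0.03] | 0.020251494378179993 rows; shift mm [-0.8  0.  71.1] rows 1.704065122954701 F [-0.2 -0.4 -2.7] grip 35.7
```

```bash
python3 -m inch '[[[0,0,0.02,0,0,0],[0,0,0.025,0,0,0],[0,0,0.014,0,0,0],[0,0,0.006,0,0,0],[0,0,0.004,0,0,0],[0,0,0.003,0,0,0],[0,0,0,0,0,0],[0,0,0,0,0,0]]]'; python3 -m inch '[[[0,0,0,0,0,0],[0,0,0,0,0,0],[0,0,0,0,0,0],[0,0,0,0,0,0],[0,0,-0.02,0,0,0],[0,0,-0.03,0,0,0],[0,0,-0.035,0,0,0],[0,0,-0.030,0,0,0],[0,0,0,0,0,0],[0,0,0,0,0,0]]]' 0.5
python3 - <<'E'
from h import *
c=read_camera("scene");W,ok=cloud(c);Q=W[ok]
for x,y in ((.5888,-.0868),(.5798,-.1484)):
    p=Q[(abs(Q[:,0]-x)<.05)&(abs(Q[:,1]-y)<.03)&(Q[:,2]>.062)&(Q[:,2]<.085)];print(len(p),rect(p),np.percentile(p[:,2],95))
p=Q[(abs(Q[:,0]-.4405)<.06)&(abs(Q[:,1]-.135)<.05)&(Q[:,2]>.06)&(Q[:,2]<.08)];print("contactor",len(p),rect(p))
go(440.4,135.2,110,-24)
E
```

```text
clock: 30.93
eef_pos: [0.5802, -0.1486, 0.0006]
eef_rot: [0.998, -0.065, 0.001, 0.0]
contact_force: [-3.4, 1.0, 6.1]
grip_width: 0.036
grasp_force: 30.0
clock: 31.77
eef_pos: [0.5813, -0.1491, 0.1158]
eef_rot: [0.998, -0.065, 0.002, 0.001]
contact_force: [0.6, 0.1, -0.3]
grip_width: 0.0436
grasp_force: 0.0
605 [588.9, -86.5, 45.9, 37.5, -7.9] 0.07715311141961431
671 [580.4, -148.4, 46.8, 36.6, -7.7] 0.0770606805609429
contactor 2 [450.4, 155.9, 8.3, 0.0, -43.5]
at [ 579.8 -148.8  113.9] turn [ 0.02 -0.08 16.59] | 2.3174239116676048 rows; shift mm [-242.9 -202.8    3.9] rows 7.588437139007262 F [-1.3  0.6 -0.3] grip 43.6
```

```bash
python3 -m inch '[[[0,0,0,0,0,5.5],[0,0,0,0,0,5.5],[0,0,0,0,0,5.5],[-0.0304,-0.0253,0,0,0,0],[-0.0304,-0.0253,0,0,0,0],[-0.0304,-0.0253,0,0,0,0],[-0.0304,-0.0253,0,0,0,0],[-0.0304,-0.0253,0,0,0,0],[-0.0304,-0.0253,0,0,0,0],[-0.0304,-0.0253,0,0,0,0]]]' 0.9; python3 -m inch '[[[-0.0304,-0.0253,0,0,0,0],[0,0,0,0,0,0],[0,0,0,0,0,0],[0,0,0,0,0,0],[0,0,0,0,0,0],[0,0,0,0,0,0]]]';  python3 - <<'E'
from h import *
c=read_camera("wrist");W,ok=cloud(c);Q=W[ok]
p=Q[(abs(Q[:,0]-.4405)<.06)&(abs(Q[:,1]-.135)<.05)&(Q[:,2]>.064)&(Q[:,2]<.08)];print(len(p),rect(p),np.percentile(p[:,2],95))
go(440,135.2,-4,-24)
E
```

```text
clock: 32.65
eef_pos: [0.4543, 0.1005, 0.1117]
eef_rot: [0.978, -0.207, -0.001, 0.0]
contact_force: [-0.0, -0.3, 0.3]
grip_width: 0.0777
grasp_force: 0.0
clock: 33.15
eef_pos: [0.4393, 0.1335, 0.1128]
eef_rot: [0.978, -0.208, -0.001, 0.0]
contact_force: [0.3, -0.9, 0.2]
grip_width: 0.0782
grasp_force: 0.0
3539 [439.6, 135.3, 49.6, 45.0, -24.3] 0.0735057239190514
at [439.4 133.6 112.9] turn [ 0.02  0.06 -0.05] | 0.007942457456934436 rows; shift mm [-1.000e-01 -1.700e+00  1.169e+02] rows 2.8040920867537102 F [-0.1  0.6  0.3] grip 78.1
```

```bash
python3 -m inch '[[[0,-0.0018,0.02,0,0,0.3],[0,0,0.03,0,0,0],[0,0,0.030,0,0,0],[0,0,0.018,0,0,0],[0,0,0.011,0,0,0],[0,0,0,0,0,0],[0,0,0,0,0,0]]]'; python3 -m inch '[[[0,0,0,0,0,0],[0,0,0,0,0,0],[0,0,0,0,0,0],[0,0,0,0,0,0],[0,0,0,0,0,0],[0,0,0,0,0,0],[0,0,0,0,0,0]]]' 0.3
python3 - <<'E'
from h import *
a=np.radians(-7.7);Y=np.array([-np.sin(a),np.cos(a)])
d=np.array((592.8,310.8))-30*Y;print(d)
go(d[0],d[1],80,-7.7)
E
```

```text
clock: 33.78
eef_pos: [0.4401, 0.1364, 0.0045]
eef_rot: [0.978, -0.21, -0.0, -0.0]
contact_force: [-0.1, -0.2, 1.1]
grip_width: 0.078
grasp_force: 0.0
clock: 34.37
eef_pos: [0.4399, 0.1364, 0.0046]
eef_rot: [0.978, -0.21, 0.0, 0.0]
contact_force: [-1.0, -0.9, 2.8]
grip_width: 0.0453
grasp_force: 30.0
[588.78041444 281.07050401]
at [439.9 136.4   4.6] turn [  0.02  -0.02 -16.5 ] | 2.304941913263122 rows; shift mm [ 128.1 -163.3  -75.4] rows 5.295703142919143 F [-1.  -0.9  2.8] grip 45.3
```

```bash
python3 -m inch '[[[0,0,-0.02,0,0,0],[0,0,-0.035,0,0,-5.5],[0,0,-0.03,0,0,-5.5],[0,0,-0.010,0,0,-5.5],[0.0214,-0.0272,0,0,0,0],[0.0214,-0.0272,0,0,0,0],[0.0214,-0.0272,0,0,0,0],[0.0214,-0.0272,0,0,0,0],[0.0214,-0.0272,0,0,0,0],[0.0211,-0.0273,0,0,0,0]]]';  python3 -m inch '[[[0,0,0,0,0,0],[0,0,0,0,0,0],[0,0,0,0,0,0],[0,0,0,0,0,0],[0,0,0.02,0,0,0],[0,0,0.025,0,0,0],[0,0,0,0,0,0],[0,0,0,0,0,0],[0,0,0,0,0,0],[0,0,0,0,0,0]]]';  python3 -c "
from h import *
go(588.8,281,9,-7.7)"
```

```text
clock: 35.2
eef_pos: [0.5892, 0.2814, 0.0975]
eef_rot: [0.998, -0.068, -0.001, 0.001]
contact_force: [0.6, 0.4, -2.6]
grip_width: 0.045
grasp_force: 30.0
clock: 36.03
eef_pos: [0.5897, 0.2816, 0.0565]
eef_rot: [0.998, -0.067, 0.001, -0.001]
contact_force: [0.9, -0.8, -4.0]
grip_width: 0.0448
grasp_force: 30.0
at [589.7 281.6  56.5] turn [-0.07 -0.16 -0.03] | 0.022165594979637476 rows; shift mm [-0.8  0.7 47.5] rows 1.1392973474935881 F [ 0.9 -0.8 -4. ] grip 44.8
```

```bash
python3 -m inch '[[[0,0,0.02,0,0,0],[0,0,0.015,0,0,0],[0,0,0.006,0,0,0],[0,0,0.004,0,0,0],[0,0,0.004,0,0,0],[0,0,0,0,0,0],[0,0,0,0,0,0]]]'; python3 -m inch '[[[0,0,0,0,0,0],[0,0,0,0,0,0],[0,0,0,0,0,0],[0,0,0,0,0,0],[0,0,-0.02,0,0,0],[0,0,-0.03,0,0,0],[0,0,-0.035,0,0,0],[0,0,-0.030,0,0,0],[0,0,0,0,0,0],[0,0,0,0,0,0]]]' 0.61
python3 - <<'E'
from h import *
c=read_camera("top");cv2.imwrite("pics/end.png",c["image"][:,:,::-1]);c=read_camera("scene");W,ok=cloud(c);Q=W[ok]
for n,x,y,z in (("contactor",.5888,.281,.076),("A",.5888,-.0868,.072),("B",.5798,-.1484,.072),("burnt",.5864,-.3635,.054),("new",.5803,.0983,.079)):
    p=Q[(abs(Q[:,0]-x)<.05)&(abs(Q[:,1]-y)<.027)&(abs(Q[:,2]-z)<.008)];print(n,len(p),rect(p) if len(p)>5 else"",np.median(p[:,2]).round(4))
go(588,281,120,-7.7)
E
```

```text
clock: 36.62
eef_pos: [0.5879, 0.2804, 0.0087]
eef_rot: [0.998, -0.067, -0.0, 0.002]
contact_force: [-8.2, -6.0, 14.1]
grip_width: 0.0449
grasp_force: 30.0
clock: 37.45
eef_pos: [0.5902, 0.2824, 0.1229]
eef_rot: [0.998, -0.067, 0.002, -0.001]
contact_force: [0.8, 0.1, -1.0]
grip_width: 0.0528
grasp_force: 0.0
contactor 432 [587.9, 280.6, 50.3, 48.8, -7.3] 0.0761
A 570 [587.9, -86.4, 47.2, 37.8, -7.4] 0.0706
B 641 [580.5, -148.2, 46.8, 36.8, -8.0] 0.0707
burnt 688 [586.3, -363.5, 37.7, 28.6, -3.0] 0.0541
new 330 [580.6, 99.9, 48.2, 29.9, -7.4] 0.0789
at [588.3 280.9 119.6] turn [ 0.04  0.04 -0.  ] | 0.006080987807992859 rows; shift mm [-0.4 -0.  -0.4] rows 0.013460478588158699 F [-0.3 -0.4 -0.6] grip 53.2
```

View pics/end.png

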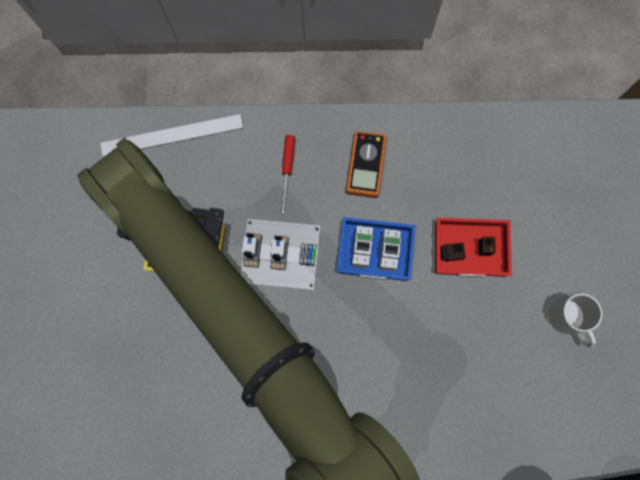

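The top view shows the relay in its socket (280,250), both breakers in the blue bin (363,247 and 392,248), the burnt relay upright in the red bin (487,246) and the multimeter unmoved (367,163). The arm hides the contactor, but the scene camera measured it upright on the bin floor. Handing in.

```bash
python3 -m inch '[[[0,0,-0.01,0,0,0],[0,0,0,0,0,0],[0,0,0,0,0,0],[0,0,0,0,0,0]]]'; python3 -c "
from rig import *
print(job_done())"
```

```text
clock: 37.88
eef_pos: [0.5885, 0.2812, 0.1299]
eef_rot: [0.998, -0.067, -0.0, 0.0]
contact_force: [-0.1, -0.1, 0.3]
grip_width: 0.0528
grasp_force: 0.0
the job is handed in; nothing more can be done
None
```

The job is handed in at about 38 s: the new relay is pressed home with both clips over its top, the burnt relay, both breakers and the contactor stand upright in their bins, and the multimeter was left alone; the hand-in returned no verdict, so this rests on my final camera checks.

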